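Cure the lacquered stamp blocks

ROBOT

A 6-joint arm with a two-finger parallel gripper is mounted at the origin on the work surface. World frame = base frame: x ahead of the robot, y to its left, z up, the work surface at z = 0. Lengths are in m, angles in rad, forces in N, time in s.
With the tool pointing down it reaches from about 0.375 to 0.925 m from the base axis. Payload 5.7 kg.
Tool frame: the origin (TCP) lies midway between the tips of the shut fingers; the grasp point (between the pads) lies 19 mm behind it (hold_point_z is the distance from the TCP to the grasp point, in m); z points along the fingers, y is the line along which they close (so a half turn about z gives the same grasp; the last joint's range is limited). The gripper opens to 85 mm and grips with 20 to 120 N. Pads are 22 mm wide; open, the fingers measure 114 mm over their backs; the gripper's body (76 mm by 85 mm) begins 54 mm behind the grasp point. The pads swing forward as they close: fully open they stand 13 mm farther back than shut.
Start: joints at [1.229, 0.359, 1.51, -0, 1.272, -0.115], TCP at [0.135, 0.585, 0.231] pointing down, gripper open.
Joint ranges: [-2.97, 2.97], [-1.01, 2.36], [0.21, 2.38], [-0.96, 4.11], [0.2, 2.71], [-2.98, 2.98]. Speed limits (rad/s): [2.39, 2.39, 3.14, 3.14, 3.14, 3.14].

INTERFACE

Orientations are given as [roll, pitch, yaw] about the fixed x, y, z axes, in that order (R = Rz(yaw) Ry(pitch) Rx(roll)).
In Python, from plant import * gives the robot as it stands.
- The arm moves only by the tool carry_out, never from a script. Its argument "series" is a list of rows, each a list of 3 entries, a list of its own where there are three numbers: the shift along the world's x, y, z in m, then the turn, a rotation vector about the world's x, y, z in rad, then the finger opening in m, from 0 to 0.0854. In form: [[[tx, ty, tz], [wx, wy, wz], hand], ...]. A call has 1 to 10 rows; each row shifts and turns the commanded pose from where the row before left it; what a row does not reach is not made up. A row lasts 1/12 s, in which the tool goes at most 41.7 mm and 7.16 degrees, less where a joint would pass 70% of its speed; a pose out of reach is approached as far as the arm can. A call with a gripper value outside its range is refused whole. The fingers move at their own pace and stop on an object; "squeeze" is the grip in N (left out, the last holds). Time passes only in rows, so rows that do not move let the fingers close. It gives the time, the measured TCP pose, the force, the opening and the grip force at its end, in the units of the state.
- get_state(): the state, without advancing time (a new reading comes with each control period).
- capture(name): name is "side" or "top"; returns a dict with "image" (384x512x3 uint8, red, green, blue), "K" (3x3 intrinsics, pixels), "R" (3x3) and "t" (3): a world point X has camera coordinates R X + t. Camera axes: x right, y down, z forward; pixel columns grow to the right and rows downward; lengths in m; the calibration is good to about 2 mm. A picture is of the moment at which its call begins. There is no depth.
- job_done(): hands the job in; it is judged then, once.
The state is a dict: "time": time; "q": joint angles; "qd": joint speeds; "joint_torque": joint torques, N m; "tcp_pos": TCP position; "tool_rot": TCP orientation; "wrist_force": force on the tool from outside, world axes, zero at the start; "ft_torque": the same for the moment, N m; "width": finger opening in m; "finger_force": force on a finger pad.
Only numpy, scipy, OpenCV 4.12 (cv2) and the standard library are available. Lean on these libraries where they do the work, as an engineer would, in place of code of your own. Each camera call takes 0.05 s, during which the arm holds its last target. There are 200 camera calls.

TASK

Run the freshly lacquered wooden stamp blocks through the UV curing unit. First turn the unit's lamp dial fully anticlockwise to off; then move every block from the pocket tray into the unit's two open bays, lying flat, press both bay covers (also that of an empty bay) down until their catches hold them shut, and last turn the dial fully clockwise to its end stop. The lamp must never be on while a block is in an uncovered bay, and the other things on the table stay where they are.

Things in the scene. Friction and masses are not known exactly. Their poses are not given: they have to be found in the camera images.
- unit: UV curing unit, a grey box 214 (x) by 240 (y) by 50 mm high, fixed to the table; origin on its underside, mid-width, 100 mm from its front edge. Its x axis points from the front panel (with the dial) to the hinge side, y across the two bays, z up. Top of panel and bay rims at z = 50 mm. It stands on either side of the table.
- bay_left (a point): centre of the floor of the bay on the unit's +y side, axes as the unit's. The bay is a shallow recess 120 (x) by 110 (y) mm, 8 mm deep below its rim, floor 42 mm above the table; it is centred at x = 47, y = 59 mm of the unit and takes two blocks side by side with their length along x (at y = -27 and +27 mm).
- bay_right (a point): the same for the bay on the unit's -y side.
- dial (a joint): lamp dial, rad: 0 = fully anticlockwise (off, end stop), 2.6 = fully clockwise seen from above (full power, end stop); at the start somewhere between.
- dial_grip (a point): on the vertical axis of the dial (unit x = -60, y = 0), at the middle of its grip bar, 87 mm above the table. The bar is 49 mm long, 14 mm thick and 32 mm high (its top 94 mm above the table), lies along the unit's x axis at dial 0 and turns with the dial.
- cover_left (a joint): hinged cover of the left bay, rad: 0 = shut, 1.7 = standing open. A spring swings it open; in the last 0.1 rad a nose under its front edge must be pressed past a sprung catch (about 4 N at the press point), which then holds it shut.
- cover_left_press (a point): point on the cover's outer face to press, 15 mm from its front edge, at mid-width, moves with the cover; its z axis is the face's outward normal (up when shut), its x axis points to the hinge. The cover is a hollow hood 132 mm from hinge to front edge, 116 wide, 26 mm high.
- cover_left_hinge (a point): on the hinge line of the left cover, at mid-width, at x = 113 mm of the unit, 50.5 mm above the table (turns with the cover). With the cover shut the press point is at x = -117, z = +26 mm from here in the unit's axes.
- cover_right (a joint): the same for the right bay.
- cover_right_press (a point): the same for the right cover.
- cover_right_hinge (a point): the same for the right cover.
- tray: black pocket tray 116 (x) by 228 (y) mm, fixed to the table, origin at the centre of its underside; four pockets side by side at y = -82.5, -27.5, 27.5, 82.5 mm, floor 5 mm above the table; 10 mm high walls at both ends of the pockets, open in the middle third for fingers.
- block1: wooden stamp block 90 (x) by 24 (y) by 24 (z) mm, 45 g, origin at its centre; lies in a pocket of the tray with its length along the tray's x axis. Two to four of four identical blocks are present.
- block2: wooden stamp block 90 (x) by 24 (y) by 24 (z) mm, 45 g, origin at its centre; lies in a pocket of the tray with its length along the tray's x axis. Two to four of four identical blocks are present.
- block3: wooden stamp block 90 (x) by 24 (y) by 24 (z) mm, 45 g, origin at its centre; lies in a pocket of the tray with its length along the tray's x axis. Two to four of four identical blocks are present.
- block4: wooden stamp block 90 (x) by 24 (y) by 24 (z) mm, 45 g, origin at its centre; lies in a pocket of the tray with its length along the tray's x axis. Two to four of four identical blocks are present.
- marker: loose black marker pen lying between unit and tray, 130 by 18 by 18 mm; leave alone
- tape_roll: loose roll of brown tape, 90 mm across, 48 mm high; leave alone
- spray_can: loose spray can, 64 mm across, 190 mm high; leave alone
- glue_bottle: loose white glue bottle, 48 mm across, 130 mm high; leave alone
- glass: loose drinking glass, 76 mm across, 90 mm high; leave alone
- brush: loose paint brush, 190 mm long; leave alone
There are look-alikes about, which are no part of the job. Leave any yellow look-alike of the block4 alone. Leave any blue look-alike of the block1 alone.

How it is judged:
On the way, in this order (a step that is already met when the one before it is completed fails the run):
1. the lamp dial is turned fully anticlockwise to off (value of joint dial below 0.08 rad), for 0.2 s.
2. with the dial still off, every block lies flat in a bay and both covers are shut (((x of block1 in the frame of bay_left between -0.05 and 0.05 m and y of block1 in the frame of bay_left between -0.047 and 0.047 m and z of block1 in the frame of bay_left between 0.006 and 0.016 m) or (x of block1 in the frame of bay_right between -0.05 and 0.05 m and y of block1 in the frame of bay_right between -0.047 and 0.047 m and z of block1 in the frame of bay_right between 0.006 and 0.016 m)) and ((x of block2 in the frame of bay_left between -0.05 and 0.05 m and y of block2 in the frame of bay_left between -0.047 and 0.047 m and z of block2 in the frame of bay_left between 0.006 and 0.016 m) or (x of block2 in the frame of bay_right between -0.05 and 0.05 m and y of block2 in the frame of bay_right between -0.047 and 0.047 m and z of block2 in the frame of bay_right between 0.006 and 0.016 m)) and ((x of block3 in the frame of bay_left between -0.05 and 0.05 m and y of block3 in the frame of bay_left between -0.047 and 0.047 m and z of block3 in the frame of bay_left between 0.006 and 0.016 m) or (x of block3 in the frame of bay_right between -0.05 and 0.05 m and y of block3 in the frame of bay_right between -0.047 and 0.047 m and z of block3 in the frame of bay_right between 0.006 and 0.016 m)) and ((x of block4 in the frame of bay_left between -0.05 and 0.05 m and y of block4 in the frame of bay_left between -0.047 and 0.047 m and z of block4 in the frame of bay_left between 0.006 and 0.016 m) or (x of block4 in the frame of bay_right between -0.05 and 0.05 m and y of block4 in the frame of bay_right between -0.047 and 0.047 m and z of block4 in the frame of bay_right between 0.006 and 0.016 m)) and value of joint each of cover_left, cover_right below 0.06 rad and value of joint dial below 0.12 rad), for 0.2 s.
3. the dial is turned fully clockwise to its stop, covers shut (value of joint each of cover_left, cover_right below 0.06 rad and value of joint dial above 2.5 rad), for 0.2 s.
At the end, for the whole second after the job is handed in: every block present lies flat in one of the two bays (centre within 50 mm along and 47 mm across of the bay's centre, 6 to 16 mm above its floor) at rest, both covers are shut (below 0.06 rad), and the dial is within 0.1 rad of its clockwise stop (all of step 3 and ((x of block1 in the frame of bay_left between -0.05 and 0.05 m and y of block1 in the frame of bay_left between -0.047 and 0.047 m and z of block1 in the frame of bay_left between 0.006 and 0.016 m) or (x of block1 in the frame of bay_right between -0.05 and 0.05 m and y of block1 in the frame of bay_right between -0.047 and 0.047 m and z of block1 in the frame of bay_right between 0.006 and 0.016 m)) and ((x of block2 in the frame of bay_left between -0.05 and 0.05 m and y of block2 in the frame of bay_left between -0.047 and 0.047 m and z of block2 in the frame of bay_left between 0.006 and 0.016 m) or (x of block2 in the frame of bay_right between -0.05 and 0.05 m and y of block2 in the frame of bay_right between -0.047 and 0.047 m and z of block2 in the frame of bay_right between 0.006 and 0.016 m)) and ((x of block3 in the frame of bay_left between -0.05 and 0.05 m and y of block3 in the frame of bay_left between -0.047 and 0.047 m and z of block3 in the frame of bay_left between 0.006 and 0.016 m) or (x of block3 in the frame of bay_right between -0.05 and 0.05 m and y of block3 in the frame of bay_right between -0.047 and 0.047 m and z of block3 in the frame of bay_right between 0.006 and 0.016 m)) and ((x of block4 in the frame of bay_left between -0.05 and 0.05 m and y of block4 in the frame of bay_left between -0.047 and 0.047 m and z of block4 in the frame of bay_left between 0.006 and 0.016 m) or (x of block4 in the frame of bay_right between -0.05 and 0.05 m and y of block4 in the frame of bay_right between -0.047 and 0.047 m and z of block4 in the frame of bay_right between 0.006 and 0.016 m)) and linear speed of each of block1, block2, block3, block4 below 0.02 m/s); the robot touches nothing.
It fails at once if the lamp is on (dial above 0.2 rad) while a block is in a bay whose cover is open ((value of joint dial above 0.2 rad and value of joint cover_left above 0.3 rad and ((x of block1 in the frame of bay_left between -0.05 and 0.05 m and y of block1 in the frame of bay_left between -0.047 and 0.047 m and z of block1 in the frame of bay_left between 0.006 and 0.016 m) or (x of block2 in the frame of bay_left between -0.05 and 0.05 m and y of block2 in the frame of bay_left between -0.047 and 0.047 m and z of block2 in the frame of bay_left between 0.006 and 0.016 m) or (x of block3 in the frame of bay_left between -0.05 and 0.05 m and y of block3 in the frame of bay_left between -0.047 and 0.047 m and z of block3 in the frame of bay_left between 0.006 and 0.016 m) or (x of block4 in the frame of bay_left between -0.05 and 0.05 m and y of block4 in the frame of bay_left between -0.047 and 0.047 m and z of block4 in the frame of bay_left between 0.006 and 0.016 m))) or (value of joint dial above 0.2 rad and value of joint cover_right above 0.3 rad and ((x of block1 in the frame of bay_right between -0.05 and 0.05 m and y of block1 in the frame of bay_right between -0.047 and 0.047 m and z of block1 in the frame of bay_right between 0.006 and 0.016 m) or (x of block2 in the frame of bay_right between -0.05 and 0.05 m and y of block2 in the frame of bay_right between -0.047 and 0.047 m and z of block2 in the frame of bay_right between 0.006 and 0.016 m) or (x of block3 in the frame of bay_right between -0.05 and 0.05 m and y of block3 in the frame of bay_right between -0.047 and 0.047 m and z of block3 in the frame of bay_right between 0.006 and 0.016 m) or (x of block4 in the frame of bay_right between -0.05 and 0.05 m and y of block4 in the frame of bay_right between -0.047 and 0.047 m and z of block4 in the frame of bay_right between 0.006 and 0.016 m)))).
It fails at once if another thing on the table is moved by more than 40 mm (distance of any of marker, tape_roll, spray_can, glue_bottle, glass, brush from where it was at the start of the episode above 0.04 m).
Of block1, block2, block3, block4 only 2 to 4 are there at a start; the rules pass over those that are not, and their reading is None.
At some moment in a run one of block1, block2, block3, block4 may be knocked a few centimetres aside while the robot is not near it.
Once in a run the grip may slacken for a moment while it holds something.
It also fails if it takes over 210 s, if anything falls off the work surface, if the arm or the gripper's body presses on something with over 40 N, if the wrist force passes 120 N, or if a joint passes its speed limit or range.

## Working session

There is one attempt and no reset: what is moved stays moved. The work goes in short steps, Python scripts to look and compute and a tool call to move; the robot and the scene stay as the last step left them, time stands still between calls to the robot, and variables do not carry over. Pictures are saved under pics/ and viewed, at most 14 in all, crops included, and the job is handed in when it is done.

Besides the shell and the picture viewer there is one more tool, called in YAML: its name, and indented under it one key for each argument. carry_out: Moves the arm, as the interface text tells. Its arguments: {"type":"object","properties":{"series":{"type":"array","items":{"type":"array"}},"squeeze":{"type":"number"}},"required":["series"]}

```bash
ls; mkdir -p pics; python3 - <<'E'
from plant import *
import cv2,json
for n in("side","top"):
    c=capture(n); cv2.imwrite(f"pics/{n}0.png",cv2.resize(c["image"][:,:,::-1],(800,600),interpolation=cv2.INTER_CUBIC))
    print(n,c["K"],c["R"],c["t"])
print(get_state())
E
```

```text
pics
side [[463.70436913   0.         257.73345924]
 [  0.         463.70436913 193.05717747]
 [  0.           0.           1.        ]] [[ 0.95149495 -0.30747676 -0.0107424 ]
 [-0.16858472 -0.49184626 -0.85420516]
 [ 0.25736462  0.8145829  -0.51982512]] [-0.49680493  0.15595716  1.23474344]
top [[353.17426283   0.         258.29635712]
 [  0.         353.17426283 185.77487114]
 [  0.           0.           1.        ]] [[ 4.09957803e-03 -9.99990935e-01  1.15071885e-03]
 [-9.94740889e-01 -4.19581760e-03 -1.02337479e-01]
 [ 1.02341379e-01 -7.25126615e-04 -9.94749072e-01]] [-0.00109486  0.54864522  0.99483992]
{'time': 0.1, 'q': array([ 1.22890159e+00,  3.59464211e-01,  1.51132652e+00,  2.01925382e-07,
        1.27249080e+00, -1.15102896e-01]), 'qd': array([-0.00069704, -0.00215495, -0.00312302, -0.00013221,  0.00120656,
       -0.00143996]), 'joint_torque': array([-1.57170496e-03, -5.28650951e+01, -2.79349816e+01, -5.25083069e-04,
        4.86860576e-03, -2.44778192e-05]), 'tcp_pos': array([0.1347148 , 0.58405498, 0.23051816]), 'tool_rot': array([-3.13991497e+00, -1.94157363e-04,  2.91480059e+00]), 'wrist_force': array([-1.05947523,  0.47604124,  0.57904972]), 'ft_torque': array([ 0.02402012, -0.03579217,  0.02564377]), 'finger_force': 0.0, 'width': 0.08538891236525482}
```

View pics/side0.png

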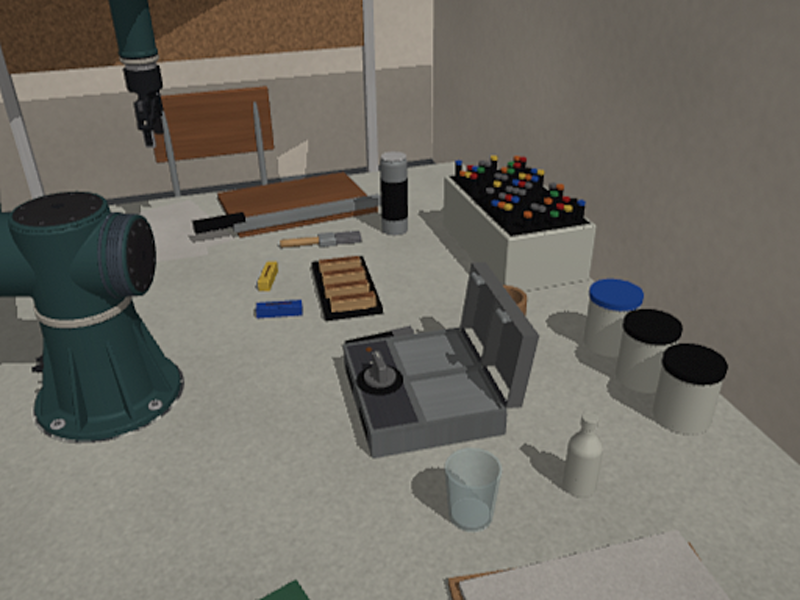

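View pics/top0.png

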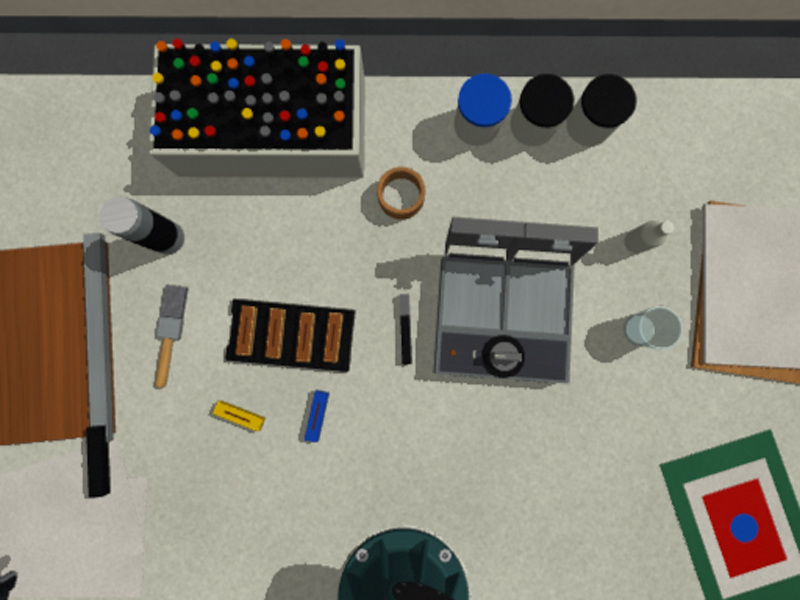

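Side shows the unit (430,380), tray (345,287), and dial (378,375). Top shows tray blocks at (246,330), (275,333), (306,337) and (333,338), with the unit at (505,320) and its dial at (503,356). Possible mix-ups are the yellow block (238,416) and the blue block (316,416), both outside the tray. I choose the four wooden ones in the pockets and check them in close crops.

```bash
cat > h.py <<'E'
from plant import *
import cv2, numpy as np
from scipy.optimize import least_squares
def crop(n,x0,y0,x1,y1,s,name):
    c=capture(n); im=cv2.resize(c["image"][y0:y1,x0:x1,::-1],None,fx=s,fy=s,interpolation=cv2.INTER_CUBIC); cv2.imwrite(f"pics/{name}.png",im); return c
def proj(c,X):
    p=c["K"]@(c["R"]@np.asarray(X,float)+c["t"]); return p[:2]/p[2]
def ray(c,uv,z):
    d=c["R"].T@np.linalg.inv(c["K"])@np.array([*uv,1.]); o=-c["R"].T@c["t"]
    return o+d*(z-o[2])/d[2]
def tri(c1,p1,c2,p2):
    P=[c["K"]@np.c_[c["R"],c["t"]] for c in(c1,c2)]
    X=cv2.triangulatePoints(P[0],P[1],np.array(p1,float),np.array(p2,float)); return (X[:3]/X[3]).ravel()
def st():
    s=get_state(); print({k:np.round(s[k],4) for k in("time","q","tcp_pos","tool_rot","wrist_force","width","finger_force")})
E
python3 - <<'E'
from h import *
crop("top",270,130,390,250,5,"topunit"); crop("top",125,180,285,300,5,"toptray"); crop("side",190,155,350,300,4,"sidec")
E
```

```text
(no output)
```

View pics/topunit.png

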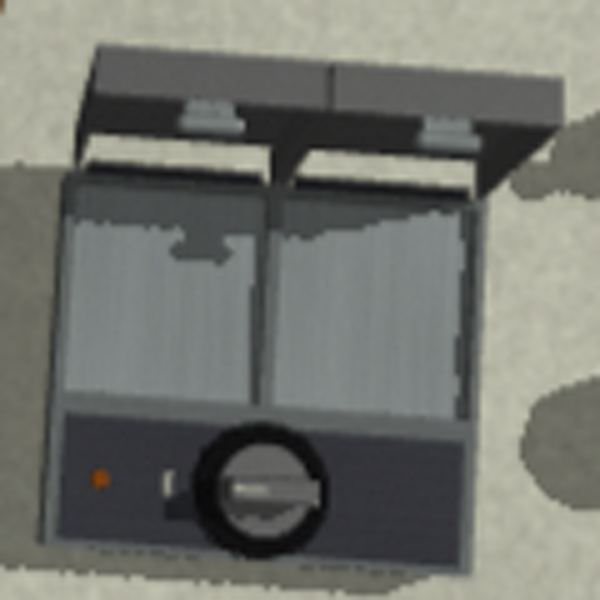

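View pics/toptray.png

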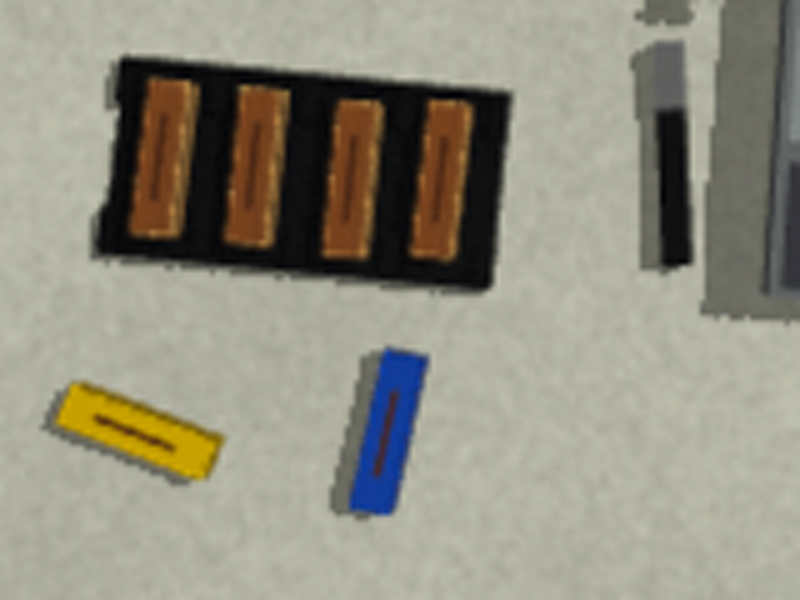

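View pics/sidec.png

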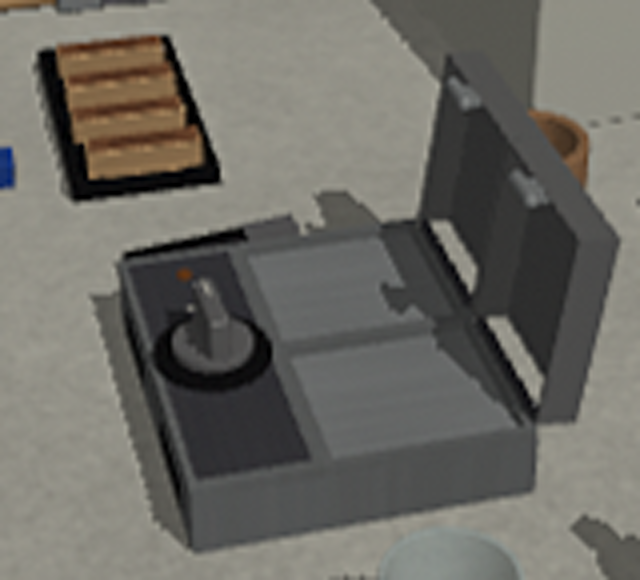

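The crops show four wooden blocks in all four pockets (toptray centres about (164,158), (257,165), (352,179), (441,180)); the yellow (140,430) and blue (390,432) ones lie outside. The unit corners, the dial bar (232..320, 492) and both open covers are clear. I'll fit the poses from these.

```bash
cat > fit.py <<'E'
from h import *
T=capture("top");S=capture("side")
f=lambda p,x0,y0,s:np.array([(p[0]+.5)/s-.5+x0,(p[1]+.5)/s-.5+y0])
tu=lambda *p:f(p,270,130,5); tt=lambda *p:f(p,125,180,5); sc=lambda *p:f(p,190,155,4)
uni=[(T,tu(42,545),(-.1,.12,.05)),(T,tu(472,573),(-.1,-.12,.05)),(T,tu(487,198),(.114,-.12,.05)),(T,tu(63,175),(.114,.12,.05)),
 (S,sc(120,260),(-.1,.12,.05)),(S,sc(190,512),(-.1,-.12,.05)),(S,sc(537,426),(.114,-.12,.05)),(S,sc(195,549),(-.1,-.12,0))]
tray=[(T,tt(120,57),(.058,.114,.01)),(T,tt(512,92),(.058,-.114,.01)),(T,tt(490,291),(-.058,-.114,.01)),(T,tt(97,257),(-.058,.114,.01)),
 (S,sc(72,198),(-.058,-.114,.01)),(S,sc(219,182),(.058,-.114,.01)),(S,sc(38,52),(-.058,.114,.01)),(S,sc(168,36),(.058,.114,.01))]
def W(p,q):
    c,s=np.cos(p[3]),np.sin(p[3]); return np.array([p[0]+c*q[0]-s*q[1],p[1]+s*q[0]+c*q[1],p[2]+q[2]])
def fit(o,x0): 
    r=least_squares(lambda p:np.concatenate([proj(c,W(p,q))-u for c,u,q in o]),x0,loss="soft_l1"); return r.x,r.fun
E
python3 - <<'E'
from fit import *
np.set_printoptions(precision=4,suppress=True)
u,r=fit(uni,[.6,-.2,0,0]);print("unit",u,r.reshape(-1,2).round(1).tolist())
t,r=fit(tray,[.6,.2,0,0]);print("tray",t,r.reshape(-1,2).round(1).tolist())
b=[ray(T,tu(*p),.094) for p in((232,490),(320,494))]
d=b[0]-b[1];print("bar",np.mean(b,0),np.linalg.norm(d),np.arctan2(d[1],d[0]),"dial pred",W(u,(-.06,0,.087)))
# bar top in side
print("bar side pred",proj(S,W(u,(-.06,0,.094)))*4-np.array([190,155])*4)
for p in((164,158),(257,165),(352,179),(441,180)): print("blk",ray(T,tt(*p),.029))
tops=[[(142,79),(193,83),(181,240),(130,235)],[(238,87),(284,90),(274,247),(225,242)],[(336,99),(382,102),(371,260),(322,256)],[(427,100),(472,103),(457,262),(411,258)]]
for q in tops:
    w=np.array([ray(T,tt(*p),.029) for p in q]); d=w[0]+w[1]-w[2]-w[3]
    print(w.mean(0),"yaw",np.arctan2(d[1],d[0]),np.linalg.norm(d)/2)
for y in(.0825,.0275,-.0275,-.0825): print("pocket",W(t,(0,y,.017)), proj(S,W(t,(-.045,y-.012,.029)))*4-np.array([760,620]))
# block height: triangulate nearest block top corner
print(tri(T,tt(411,258),S,sc(87,147)),tri(T,tt(457,262),S,sc(87,154)), tri(T,tt(472,103),S,sc(201,135)))
for n,q in(("bl1",(.047,.086)),("bl2",(.047,.032)),("br1",(.047,-.032)),("br2",(.047,-.086)),("pressL",(.154,.059)),("pressR",(.154,-.059))): print(n,W(u,(*q,0)))
E
```

```text
unit [ 0.4875 -0.1799  0.0005 -0.0651] [[-0.3, 1.1], [-0.3, 1.5], [-0.4, 0.6], [0.3, -0.6], [-0.2, -0.0], [0.7, -5.8], [1.3, 0.3], [0.2, 1.1]]
tray [ 0.4644  0.214  -0.0016 -0.0879] [[0.6, 0.6], [-0.8, 0.7], [-0.4, 0.5], [0.3, 0.1], [0.4, -1.2], [0.8, -2.1], [0.2, 0.9], [0.6, 1.1]]
bar [ 0.429  -0.1772  0.094 ] 0.04712837967924278 1.529738885278629 dial pred [ 0.4276 -0.176   0.0875]
bar side pred [211.5835 296.5611]
blk [0.4739 0.2906 0.029 ]
blk [0.4701 0.2371 0.029 ]
blk [0.4624 0.1824 0.029 ]
blk [0.462  0.1314 0.029 ]
[0.4734 0.2921 0.029 ] yaw -0.04331767392930274 0.08979057596128931
[0.4695 0.2381 0.029 ] yaw -0.04581721037216423 0.0894449734313171
[0.4624 0.182  0.029 ] yaw -0.05714916648348456 0.09023475423534355
[0.4618 0.1309 0.029 ] yaw -0.08067630815846451 0.09095364002759777
pocket [0.4716 0.2962 0.0154] [56.8574 56.2844]
pocket [0.4668 0.2414 0.0154] [65.3506 87.2871]
pocket [0.462  0.1866 0.0154] [ 74.3727 120.2207]
pocket [0.4571 0.1318 0.0154] [ 83.9747 155.2713]
[0.4176 0.1489 0.0206] [0.4134 0.1216 0.0307] [0.503  0.1143 0.0346]
bl1 [ 0.54   -0.0971  0.0005]
bl2 [ 0.5364 -0.151   0.0005]
br1 [ 0.5323 -0.2149  0.0005]
br2 [ 0.5288 -0.2687  0.0005]
pressL [ 0.645  -0.131   0.0005]
pressR [ 0.6373 -0.2488  0.0005]
```

carry_out:
  series:
    - [[0.03,-0.028,0],[0,0,-0.11],0.05]
    - [[0.03,-0.028,0],[0,0,-0.11],0.05]
    - [[0.03,-0.028,0],[0,0,-0.11],0.05]
    - [[0.03,-0.028,0],[0,0,-0.11],0.05]
    - [[0.03,-0.028,0],[0,0,-0.11],0.05]
    - [[0.03,-0.028,0],[0,0,-0.11],0.05]
    - [[0.03,-0.028,0],[0,0,-0.11],0.05]
    - [[0.03,-0.028,0],[0,0,-0.11],0.05]
    - [[0.03,-0.028,0],[0,0,-0.11],0.05]
    - [[0.03,-0.028,0],[0,0,-0.11],0.05]
  squeeze: 40

```text
time: 1.18
tcp_pos: [0.4361, 0.303, 0.2315]
tool_rot: [3.141, -0.0, 1.809]
wrist_force: [0.2, 0.3, -0.6]
width: 0.0502
finger_force: 0.0
```

carry_out:
  series:
    - [[-0.0008,-0.04,0],[0,0,-0.028],0.05]
    - [[-0.0008,-0.04,0],[0,0,-0.028],0.05]
    - [[-0.0008,-0.04,0],[0,0,-0.028],0.05]
    - [[-0.0008,-0.04,0],[0,0,-0.028],0.05]
    - [[-0.0008,-0.04,0],[0,0,-0.028],0.05]
    - [[-0.0008,-0.04,0],[0,0,-0.028],0.05]
    - [[-0.0008,-0.04,0],[0,0,-0.028],0.05]
    - [[-0.0008,-0.04,0],[0,0,-0.028],0.05]
    - [[-0.0008,-0.04,-0.02],[0,0,-0.028],0.05]
    - [[-0.0008,-0.04,-0.02],[0,0,-0.028],0.05]

```text
time: 2.02
tcp_pos: [0.4279, -0.0923, 0.1949]
tool_rot: [3.138, 0.001, 1.533]
wrist_force: [0.5, -0.2, -0.3]
width: 0.0503
finger_force: 0.0
```

carry_out:
  series:
    - [[0,-0.04,-0.01],[0,0,0],0.05]
    - [[0,-0.0395,-0.02],[0,0,0],0.05]
    - [[0,0,-0.02],[0,0,0],0.05]
    - [[0,0,0],[0,0,0],0.05]

```text
time: 2.35
tcp_pos: [0.4251, -0.1682, 0.1425]
tool_rot: [-3.137, -0.002, 1.531]
wrist_force: [-0.2, 1.1, 0.2]
width: 0.05
finger_force: 0.0
```

carry_out:
  series:
    - [[0.002,-0.008,-0.015],[0,0,0],0.05]
    - [[0,0,-0.02],[0,0,0],0.05]
    - [[0,0,-0.02],[0,0,0],0.05]
    - [[0,0,0],[0,0,0],0.05]
    - [[0,0,0],[0,0,0],0.05]

```text
time: 2.77
tcp_pos: [0.4284, -0.1738, 0.0903]
tool_rot: [-3.139, -0.001, 1.536]
wrist_force: [0.1, -0.7, 0.0]
width: 0.0503
finger_force: 0.0
```

carry_out:
  series:
    - [[0,-0.0025,-0.01],[0,0,0],0.05]
    - [[0,0,-0.01],[0,0,0],0.05]
    - [[0,0,0],[0,0,0],0.03]
    - [[0,0,0],[0,0,0],0.0]
    - [[0,0,0],[0,0,0],0.0]
    - [[0,0,0],[0,0,0],0.0]
    - [[0,0,0],[0,0,0],0.0]
    - [[0,0,0],[0,0,0],0.0]

```text
time: 3.43
tcp_pos: [0.4289, -0.1776, 0.0716]
tool_rot: [3.142, 0.001, 1.535]
wrist_force: [-4.1, 1.2, 7.0]
width: 0.0133
finger_force: 39.3
```

carry_out:
  series:
    - [[0,0,0.001],[0,0,0.1],0.0]
    - [[0,0,0],[0,0,0.1],0.0]
    - [[0,0,0],[0,0,0.1],0.0]
    - [[0,0,0],[0,0,0.1],0.0]
    - [[0,0,0],[0,0,0.1],0.0]
    - [[0,0,0],[0,0,0.1],0.0]
    - [[0,0,0],[0,0,0.1],0.0]
    - [[0,0,0],[0,0,0.1],0.0]

```text
time: 4.1
tcp_pos: [0.4294, -0.1773, 0.0717]
tool_rot: [3.141, 0.0, 2.339]
wrist_force: [2.1, 0.9, -7.2]
width: 0.013
finger_force: 41.1
```

carry_out:
  series:
    - [[0,0,0],[0,0,0.1],0.0]
    - [[0,0,0],[0,0,0.1],0.0]
    - [[0,0,0],[0,0,0.1],0.0]
    - [[0,0,0],[0,0,0.1],0.0]
    - [[0,0,0],[0,0,0.1],0.0]
    - [[0,0,0],[0,0,0.08],0.0]
    - [[0,0,0],[0,0,0],0.0]

```text
time: 4.68
tcp_pos: [0.4295, -0.1769, 0.0717]
tool_rot: [3.141, 0.001, 2.917]
wrist_force: [2.4, 3.9, -4.7]
width: 0.0134
finger_force: 41.3
```

```bash
python3 -c "
from h import *
print(get_state()['ft_torque']); st()"
```

```text
[ 0.82523668 -0.57703009  0.03541266]
{'time': np.float64(4.6833), 'q': array([-5.4050e-01,  3.9200e-01,  1.9683e+00,  1.6000e-03,  7.8070e-01,
       -1.8880e+00]), 'tcp_pos': array([ 0.4295, -0.1769,  0.0717]), 'tool_rot': array([3.1407e+00, 9.0000e-04, 2.9171e+00]), 'wrist_force': array([ 2.3605,  3.8778, -4.7113]), 'width': np.float64(0.0134), 'finger_force': np.float64(41.2795)}
```

carry_out:
  series:
    - [[0,0,0],[0,0,0.08],0.0]
    - [[0,0,0],[0,0,0.08],0.0]
    - [[0,0,0],[0,0,0.05],0.0]
    - [[0,0,0],[0,0,0.03],0.0]
    - [[0,0,0],[0,0,0],0.0]

```text
time: 5.1
tcp_pos: [0.4302, -0.177, 0.0719]
tool_rot: [3.141, 0.003, -3.133]
wrist_force: [4.7, 4.3, -2.7]
width: 0.0131
finger_force: 67.2
```

```bash
python3 -c "
from h import *
print(get_state()['ft_torque']); st()"
```

```text
[ 0.78420323 -0.73169892 -1.02002416]
{'time': np.float64(5.1), 'q': array([-0.5408,  0.3919,  1.9678,  0.0031,  0.7803, -2.1221]), 'tcp_pos': array([ 0.4302, -0.177 ,  0.0719]), 'tool_rot': array([ 3.1405e+00,  2.5000e-03, -3.1333e+00]), 'wrist_force': array([ 4.6735,  4.3256, -2.6884]), 'width': np.float64(0.0131), 'finger_force': np.float64(67.1996)}
```

carry_out:
  series:
    - [[0,0,0],[0,0,-0.05],0.0]
    - [[0,0,0],[0,0,0],0.04]
    - [[0,0,0],[0,0,0],0.04]
    - [[0,0,0],[0,0,0],0.04]
    - [[0,0,0.03],[0,0,0],0.04]
    - [[0,0,0.03],[0,0,0],0.04]
    - [[0,0.02,0.02],[0,0,0],0.04]
    - [[0,0.04,0],[0,0,-0.02],0.04]
    - [[0.006,0.04,0],[0,0,0],0.04]
    - [[0.006,0.04,0],[0,0,0],0.04]

```text
time: 5.93
tcp_pos: [0.4412, -0.0368, 0.1522]
tool_rot: [-3.141, 0.002, 3.083]
wrist_force: [1.4, 0.1, -0.3]
width: 0.0401
finger_force: 0.0
```

carry_out:
  series:
    - [[0.006,0.04,0],[0,0,0],0.04]
    - [[0.006,0.04,0],[0,0,0],0.04]
    - [[0.006,0.04,0],[0,0,0],0.04]
    - [[0,0.04,-0.01],[0,0,0],0.04]
    - [[0,0.01,-0.03],[0,0,0],0.04]
    - [[0,0,0],[0,0,0],0.04]
    - [[0,0,0],[0,0,0],0.04]

```text
time: 6.52
tcp_pos: [0.4575, 0.1327, 0.1104]
tool_rot: [-3.14, -0.003, 3.087]
wrist_force: [0.5, -0.2, 0.3]
width: 0.04
finger_force: 0.0
```

```bash
python3 - <<'E'
from h import *
st(); c=capture("top"); S=capture("side")
a=cv2.resize(c["image"][170:260,130:385,::-1],None,fx=3.1,fy=3.1,interpolation=cv2.INTER_CUBIC)
b=cv2.resize(S["image"][150:265,160:350,::-1],None,fx=2.6,fy=2.6,interpolation=cv2.INTER_CUBIC)
b=cv2.copyMakeBorder(b,0,0,0,a.shape[1]-b.shape[1],cv2.BORDER_CONSTANT)
cv2.imwrite("pics/m1.png",np.vstack([a,b]))
E
```

```text
{'time': np.float64(6.5167), 'q': array([ 1.3770e-01,  3.4220e-01,  1.9057e+00, -8.0000e-04,  8.9720e-01,
       -1.3784e+00]), 'tcp_pos': array([0.4575, 0.1327, 0.1104]), 'tool_rot': array([-3.1403, -0.0033,  3.0874]), 'wrist_force': array([ 0.5299, -0.2134,  0.2546]), 'width': np.float64(0.04), 'finger_force': np.float64(0.0)}
```

View pics/m1.png

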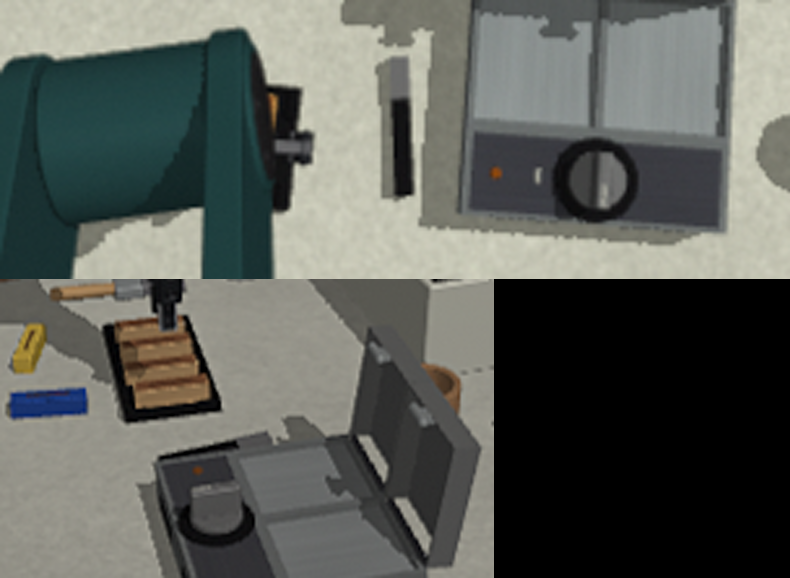

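The dial bar (604,180) now lies along the unit's x, so it is off. The blocks are undisturbed in the tray.

carry_out:
  series:
    - [[0.004,-0.0015,-0.03],[0,0,-0.015],0.04]
    - [[0,0,-0.03],[0,0,0],0.04]
    - [[0,0,-0.025],[0,0,0],0.04]
    - [[0,0,-0.01],[0,0,0],0.04]
    - [[0,0,0],[0,0,0],0.04]
    - [[0,0,0],[0,0,0],0.015]
    - [[0,0,0],[0,0,0],0.015]
    - [[0,0,0],[0,0,0],0.015]
    - [[0,0,0],[0,0,0],0.015]

```text
time: 7.37
tcp_pos: [0.4642, 0.131, 0.0175]
tool_rot: [3.141, 0.003, 3.07]
wrist_force: [0.0, -1.0, 5.2]
width: 0.0231
finger_force: 39.9
```

carry_out:
  series:
    - [[0,0,0],[0,0,0],0.036]
    - [[0,0,0],[0,0,0],0.036]
    - [[-0.002,0,-0.005],[0,0,0],0.036]
    - [[0,0,0],[0,0,0],0.015]
    - [[0,0,0],[0,0,0],0.015]
    - [[0,0,0],[0,0,0],0.015]
    - [[0,0,0.01],[0,0,0],0.015]
    - [[0,0,0.03],[0,0,0],0.015]
    - [[0,0,0.035],[0,0,0],0.015]
    - [[0,0,0.035],[0,0,0],0.015]
  squeeze: 60

```text
time: 8.2
tcp_pos: [0.4599, 0.1308, 0.1224]
tool_rot: [-3.141, -0.002, 3.07]
wrist_force: [1.4, 0.3, -1.0]
width: 0.023
finger_force: 58.7
```

carry_out:
  series:
    - [[0.006,-0.03,0.01],[0,0,0],0.015]
    - [[0.006,-0.037,0],[0,0,0],0.015]
    - [[0.006,-0.037,0],[0,0,0],0.015]
    - [[0.006,-0.037,0],[0,0,0],0.015]
    - [[0.006,-0.037,0],[0,0,0],0.015]
    - [[0.006,-0.037,0],[0,0,0],0.015]
    - [[0.006,-0.037,0],[0,0,0],0.015]
    - [[0.006,-0.037,0],[0,0,0],0.015]
    - [[0.006,-0.037,0],[0,0,0],0.015]
    - [[0.006,-0.037,0],[0,0,0],0.015]

```text
time: 9.03
tcp_pos: [0.5207, -0.2339, 0.1318]
tool_rot: [3.142, -0.0, 3.07]
wrist_force: [0.3, 0.3, 0.2]
width: 0.0225
finger_force: 58.8
```

carry_out:
  series:
    - [[0.006,-0.025,0],[0,0,0.007],0.015]
    - [[0.003,-0.012,-0.01],[0,0,0],0.015]
    - [[0,0,-0.02],[0,0,0],0.015]
    - [[0,0,0],[0,0,0],0.015]
    - [[0,0,0],[0,0,0],0.015]

```text
time: 9.45
tcp_pos: [0.5282, -0.2673, 0.0999]
tool_rot: [3.139, -0.004, 3.077]
wrist_force: [-0.2, 0.0, 0.1]
width: 0.0231
finger_force: 58.8
```

carry_out:
  series:
    - [[0,-0.001,-0.02],[0,0,0],0.015]
    - [[0,0,-0.02],[0,0,0],0.015]
    - [[0,0,-0.008],[0,0,0],0.015]
    - [[0,0,0],[0,0,0],0.015]
    - [[0,0,0],[0,0,0],0.015]

```text
time: 9.87
tcp_pos: [0.53, -0.2693, 0.0536]
tool_rot: [3.141, -0.001, 3.078]
wrist_force: [0.3, 0.1, -0.3]
width: 0.0226
finger_force: 58.8
```

carry_out:
  series:
    - [[0,0,-0.003],[0,0,0],0.015]
    - [[0,0,0],[0,0,0],0.015]
    - [[0,0,0],[0,0,0],0.04]
    - [[0,0,0],[0,0,0],0.04]
    - [[0,0,0],[0,0,0],0.04]
    - [[0,0,0.03],[0,0,0],0.04]
    - [[0,0,0.03],[0,0,0],0.04]
    - [[-0.006,0.035,0.01],[0,0,0],0.04]
    - [[-0.006,0.037,0],[0,0,0],0.04]
    - [[-0.006,0.037,0],[0,0,0],0.04]

```text
time: 10.7
tcp_pos: [0.5128, -0.161, 0.1217]
tool_rot: [-3.14, 0.003, 3.075]
wrist_force: [-0.1, 0.5, -0.9]
width: 0.0396
finger_force: 0.0
```

```bash
python3 - <<'E'
from h import *
st(); crop("side",160,140,350,290,4,"s2")
E
```

```text
{'time': np.float64(10.7), 'q': array([-4.3280e-01,  3.9580e-01,  1.7701e+00,  1.0000e-04,  9.7230e-01,
       -1.9368e+00]), 'tcp_pos': array([ 0.5128, -0.161 ,  0.1217]), 'tool_rot': array([-3.1404,  0.0032,  3.0748]), 'wrist_force': array([-0.0615,  0.5438, -0.8999]), 'width': np.float64(0.0396), 'finger_force': np.float64(0.0)}
```

View pics/s2.png

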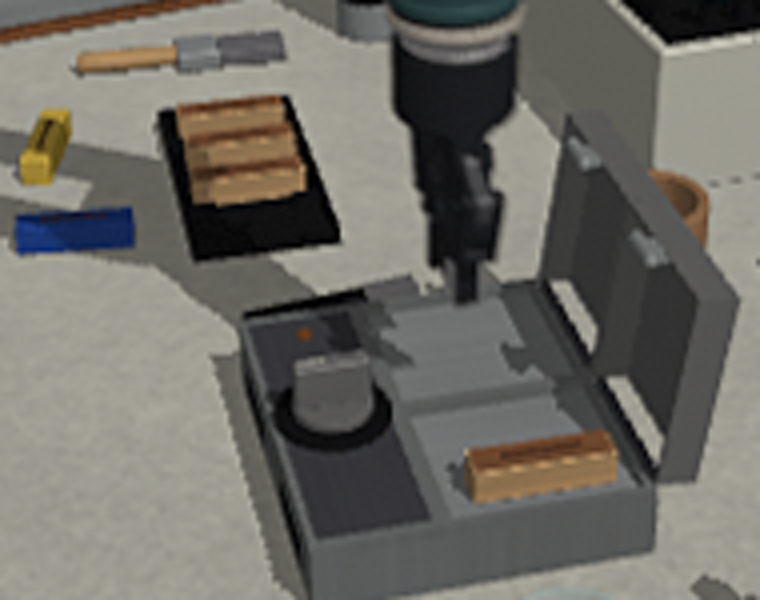

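The first block lies flat in the right bay (545,465); three remain in the tray, and the next is at (248,180).

carry_out:
  series:
    - [[-0.005,0.038,0],[0,0,0],0.04]
    - [[-0.005,0.038,0],[0,0,0],0.04]
    - [[-0.005,0.038,0],[0,0,0],0.04]
    - [[-0.005,0.038,0],[0,0,0],0.04]
    - [[-0.005,0.038,0],[0,0,0],0.04]
    - [[-0.005,0.038,0],[0,0,0],0.04]
    - [[-0.005,0.038,0],[0,0,0],0.04]
    - [[-0.005,0.038,0],[0,0,0],0.04]
    - [[-0.005,0.03,-0.02],[0,0,0],0.04]
    - [[-0.003,0.007,-0.02],[0,0,0],0.04]

```text
time: 11.58
tcp_pos: [0.4653, 0.1842, 0.0811]
tool_rot: [3.139, 0.005, 3.079]
wrist_force: [0.2, 0.4, -0.3]
width: 0.0399
finger_force: 0.0
```

carry_out:
  series:
    - [[0,0,-0.01],[0,0,0],0.04]
    - [[0,0,0],[0,0,0],0.04]
    - [[0,0,0],[0,0,0],0.04]

```text
time: 11.83
tcp_pos: [0.4639, 0.1791, 0.07]
tool_rot: [-3.141, -0.001, 3.077]
wrist_force: [0.3, -0.2, 0.7]
width: 0.0399
finger_force: 0.0
```

carry_out:
  series:
    - [[-0.001,0.002,-0.025],[0,0,0],0.04]
    - [[0,0,-0.025],[0,0,0],0.04]
    - [[0,0,-0.007],[0,0,0],0.04]
    - [[0,0,0],[0,0,0],0.04]
    - [[0,0,0],[0,0,0],0.015]
    - [[0,0,0],[0,0,0],0.015]
    - [[0,0,0],[0,0,0],0.015]
    - [[0,0,0],[0,0,0],0.015]

```text
time: 12.5
tcp_pos: [0.4642, 0.182, 0.0144]
tool_rot: [3.141, 0.002, 3.077]
wrist_force: [0.8, -1.3, 5.9]
width: 0.0229
finger_force: 59.4
```

carry_out:
  series:
    - [[0,0,0.02],[0,0,0],0.015]
    - [[0,0,0.035],[0,0,0],0.015]
    - [[0,0,0.035],[0,0,0],0.015]
    - [[0.005,-0.02,0.025],[0,0,0],0.015]
    - [[0.006,-0.037,0],[0,0,0],0.015]
    - [[0.006,-0.037,0],[0,0,0],0.015]
    - [[0.006,-0.037,0],[0,0,0],0.015]
    - [[0.006,-0.037,0],[0,0,0],0.015]
    - [[0.006,-0.037,0],[0,0,0],0.015]
    - [[0.006,-0.037,0],[0,0,0],0.015]

```text
time: 13.33
tcp_pos: [0.5041, -0.0619, 0.129]
tool_rot: [-3.141, 0.001, 3.077]
wrist_force: [1.5, -0.3, 0.2]
width: 0.0226
finger_force: 59.0
```

carry_out:
  series:
    - [[0.006,-0.037,0],[0,0,0],0.015]
    - [[0.006,-0.037,0],[0,0,0],0.015]
    - [[0.007,-0.037,0],[0,0,0],0.015]
    - [[0.008,-0.032,0],[0,0,0],0.015]
    - [[0,-0.012,0],[0,0,0],0.015]
    - [[0,0,-0.02],[0,0,0],0.015]
    - [[0,0,0],[0,0,0],0.015]
    - [[0,0,0],[0,0,0],0.015]

```text
time: 14.0
tcp_pos: [0.5295, -0.214, 0.1076]
tool_rot: [3.14, -0.003, 3.077]
wrist_force: [-0.2, -1.0, 0.1]
width: 0.0225
finger_force: 59.0
```

carry_out:
  series:
    - [[0.001,-0.001,-0.025],[0,0,0],0.015]
    - [[0,0,-0.02],[0,0,0],0.015]
    - [[0,0,-0.01],[0,0,0],0.015]
    - [[0,0,0],[0,0,0],0.015]
    - [[0,0,0],[0,0,0],0.015]

```text
time: 14.42
tcp_pos: [0.5319, -0.2153, 0.0536]
tool_rot: [3.141, -0.001, 3.078]
wrist_force: [0.9, 0.3, -0.8]
width: 0.0224
finger_force: 60.3
```

Lower 2 mm, release, and return to the tray for the third block at (0.4695, 0.238).

carry_out:
  series:
    - [[0,0,-0.002],[0,0,0],0.015]
    - [[0,0,0],[0,0,0],0.015]
    - [[0,0,0],[0,0,0],0.04]
    - [[0,0,0],[0,0,0],0.04]
    - [[0,0,0],[0,0,0],0.04]
    - [[0,0,0.03],[0,0,0],0.04]
    - [[0,0,0.035],[0,0,0],0.04]
    - [[-0.006,0.035,0.005],[0,0,0],0.04]
    - [[-0.006,0.038,0],[0,0,0],0.04]
    - [[-0.006,0.038,0],[0,0,0],0.04]

```text
time: 15.25
tcp_pos: [0.5147, -0.1049, 0.1225]
tool_rot: [-3.141, 0.003, 3.075]
wrist_force: [-0.1, 1.2, -0.4]
width: 0.0401
finger_force: 0.0
```

carry_out:
  series:
    - [[-0.005,0.038,0],[0,0,0],0.04]
    - [[-0.005,0.038,0],[0,0,0],0.04]
    - [[-0.005,0.038,0],[0,0,0],0.04]
    - [[-0.005,0.038,0],[0,0,0],0.04]
    - [[-0.005,0.038,0],[0,0,0],0.04]
    - [[-0.005,0.038,0],[0,0,0],0.04]
    - [[-0.005,0.038,0],[0,0,0],0.04]
    - [[-0.005,0.038,0],[0,0,0],0.04]
    - [[-0.004,0.03,0],[0,0,0],0.04]
    - [[0,0.01,-0.02],[0,0,0],0.04]

```text
time: 16.08
tcp_pos: [0.472, 0.2439, 0.1042]
tool_rot: [3.137, 0.007, 3.079]
wrist_force: [1.9, -1.3, 0.4]
width: 0.04
finger_force: 0.0
```

carry_out:
  series:
    - [[0,0,-0.02],[0,0,0],0.04]
    - [[0,0,0],[0,0,0],0.04]
    - [[0,0,0],[0,0,0],0.04]

```text
time: 16.33
tcp_pos: [0.4689, 0.2386, 0.0806]
tool_rot: [-3.14, -0.003, 3.077]
wrist_force: [-0.2, -0.1, 1.1]
width: 0.0398
finger_force: 0.0
```

```bash
python3 - <<'E'
from h import *
st(); crop("side",160,140,350,290,4,"s3")
E
```

```text
{'time': np.float64(16.3333), 'q': array([ 3.3950e-01,  4.4470e-01,  1.8249e+00, -3.0000e-04,  8.7480e-01,
       -1.1668e+00]), 'tcp_pos': array([0.4689, 0.2386, 0.0806]), 'tool_rot': array([-3.1403e+00, -2.5000e-03,  3.0772e+00]), 'wrist_force': array([-0.1512, -0.1483,  1.0976]), 'width': np.float64(0.0398), 'finger_force': np.float64(0.0)}
```

View pics/s3.png

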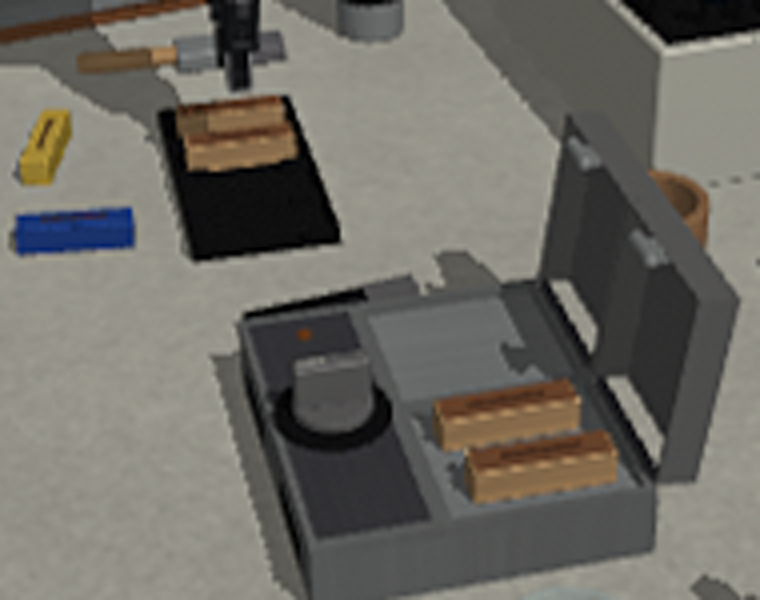

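Two blocks lie flat in the right bay (507,415) and (545,465). The third (240,147) is still in its pocket under the gripper.

carry_out:
  series:
    - [[0,0,-0.03],[0,0,0],0.04]
    - [[0,0,-0.025],[0,0,0],0.04]
    - [[0,0,-0.012],[0,0,0],0.04]
    - [[0,0,0],[0,0,0],0.04]
    - [[0,0,0],[0,0,0],0.015]
    - [[0,0,0],[0,0,0],0.015]
    - [[0,0,0],[0,0,0],0.015]
    - [[0,0,0],[0,0,0],0.015]

```text
time: 17.05
tcp_pos: [0.4712, 0.2392, 0.0155]
tool_rot: [3.141, 0.002, 3.076]
wrist_force: [0.0, -0.3, 2.9]
width: 0.022
finger_force: 59.4
```

carry_out:
  series:
    - [[0,0,0.02],[0,0,0],0.015]
    - [[0,0,0.035],[0,0,0],0.015]
    - [[0,0,0.035],[0,0,0],0.015]
    - [[0.005,-0.02,0.025],[0,0,0],0.015]
    - [[0.006,-0.037,0],[0,0,0],0.015]
    - [[0.006,-0.037,0],[0,0,0],0.015]
    - [[0.006,-0.037,0],[0,0,0],0.015]
    - [[0.006,-0.037,0],[0,0,0],0.015]
    - [[0.006,-0.037,0],[0,0,0],0.015]
    - [[0.006,-0.037,0],[0,0,0],0.015]

```text
time: 17.88
tcp_pos: [0.5113, -0.0049, 0.1301]
tool_rot: [-3.141, 0.002, 3.077]
wrist_force: [0.5, -0.0, -1.0]
width: 0.0222
finger_force: 59.0
```

carry_out:
  series:
    - [[0.006,-0.037,0],[0,0,0],0.015]
    - [[0.006,-0.037,0],[0,0,0],0.015]
    - [[0.006,-0.037,0],[0,0,0],0.015]
    - [[0.006,-0.025,0],[0,0,0],0.015]
    - [[0,-0.01,-0.01],[0,0,0],0.015]
    - [[0,0,-0.02],[0,0,0],0.015]
    - [[0,0,0],[0,0,0],0.015]
    - [[0,0,0],[0,0,0],0.015]

```text
time: 18.55
tcp_pos: [0.5334, -0.148, 0.0984]
tool_rot: [3.14, -0.003, 3.077]
wrist_force: [-0.3, -0.5, -1.1]
width: 0.022
finger_force: 59.0
```

carry_out:
  series:
    - [[0.001,-0.003,-0.02],[0,0,0],0.015]
    - [[0,0,-0.02],[0,0,0],0.015]
    - [[0,0,-0.004],[0,0,0],0.015]
    - [[0,0,0],[0,0,0],0.015]
    - [[0,0,0],[0,0,0],0.015]

```text
time: 18.97
tcp_pos: [0.5362, -0.1515, 0.056]
tool_rot: [-3.142, 0.0, 3.078]
wrist_force: [0.5, -0.1, 0.6]
width: 0.0223
finger_force: 59.0
```

carry_out:
  series:
    - [[0,0,-0.003],[0,0,0],0.015]
    - [[0,0,0],[0,0,0],0.015]
    - [[0,0,0],[0,0,0],0.04]
    - [[0,0,0],[0,0,0],0.04]
    - [[0,0,0],[0,0,0],0.04]
    - [[0,0,0.03],[0,0,0],0.04]
    - [[0,0,0.035],[0,0,0],0.04]
    - [[-0.006,0.035,0.005],[0,0,0],0.04]
    - [[-0.006,0.038,0],[0,0,0],0.04]
    - [[-0.006,0.038,0],[0,0,0],0.04]

```text
time: 19.8
tcp_pos: [0.5188, -0.0408, 0.1235]
tool_rot: [-3.141, 0.003, 3.074]
wrist_force: [0.8, 1.1, 0.5]
width: 0.0398
finger_force: 0.0
```

carry_out:
  series:
    - [[-0.005,0.038,0],[0,0,0],0.04]
    - [[-0.005,0.038,0],[0,0,0],0.04]
    - [[-0.005,0.038,0],[0,0,0],0.04]
    - [[-0.005,0.038,0],[0,0,0],0.04]
    - [[-0.005,0.038,0],[0,0,0],0.04]
    - [[-0.005,0.038,0],[0,0,0],0.04]
    - [[-0.005,0.038,0],[0,0,0],0.04]
    - [[-0.005,0.038,0],[0,0,0],0.04]
    - [[-0.004,0.022,0],[0,0,0.02],0.04]
    - [[-0.001,0.008,-0.02],[0,0,0],0.04]

```text
time: 20.63
tcp_pos: [0.4751, 0.2979, 0.1053]
tool_rot: [3.137, 0.007, 3.101]
wrist_force: [0.9, -0.4, 0.2]
width: 0.0399
finger_force: 0.0
```

carry_out:
  series:
    - [[0,0,-0.02],[0,0,0],0.04]
    - [[0,0,0],[0,0,0],0.04]
    - [[0,0,0],[0,0,0],0.04]

```text
time: 20.88
tcp_pos: [0.4719, 0.2925, 0.0815]
tool_rot: [-3.14, -0.003, 3.097]
wrist_force: [0.3, -0.2, 0.2]
width: 0.0396
finger_force: 0.0
```

```bash
python3 - <<'E'
from h import *
st(); crop("side",160,140,350,290,4,"s4")
E
```

```text
{'time': np.float64(20.8833), 'q': array([ 4.3050e-01,  4.7550e-01,  1.7594e+00, -3.0000e-04,  9.0970e-01,
       -1.0957e+00]), 'tcp_pos': array([0.4719, 0.2925, 0.0815]), 'tool_rot': array([-3.1401e+00, -2.5000e-03,  3.0971e+00]), 'wrist_force': array([ 0.2778, -0.1773,  0.1634]), 'width': np.float64(0.0396), 'finger_force': np.float64(0.0)}
```

View pics/s4.png

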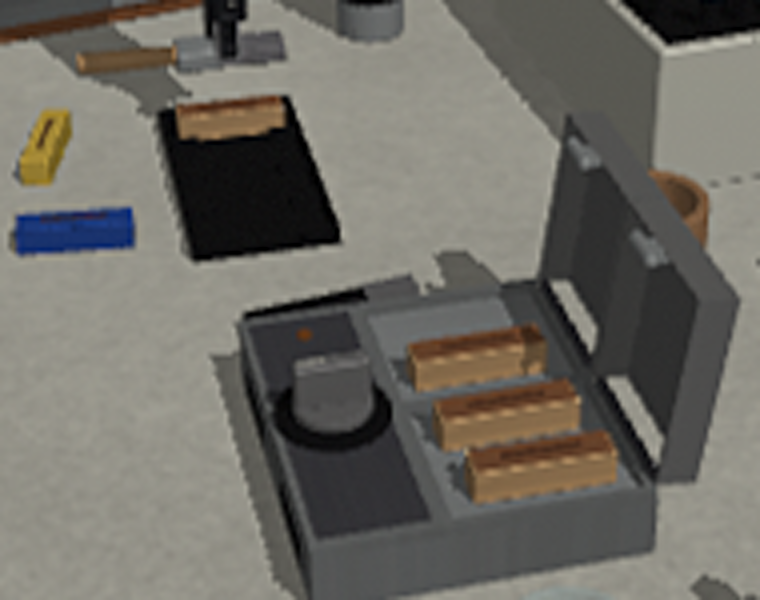

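Three blocks are now in the bays, the newest at (475,357) in the left bay. The last one (232,117) is in its pocket under the gripper.

carry_out:
  series:
    - [[0.001,0,-0.03],[0,0,0],0.04]
    - [[0,0,-0.025],[0,0,0],0.04]
    - [[0,0,-0.013],[0,0,0],0.04]
    - [[0,0,0],[0,0,0],0.04]
    - [[0,0,0],[0,0,0],0.015]
    - [[0,0,0],[0,0,0],0.015]
    - [[0,0,0],[0,0,0],0.015]
    - [[0,0,0],[0,0,0],0.015]

```text
time: 21.6
tcp_pos: [0.4751, 0.2933, 0.0155]
tool_rot: [3.141, 0.002, 3.097]
wrist_force: [1.0, 0.7, 1.7]
width: 0.0223
finger_force: 59.0
```

carry_out:
  series:
    - [[0,0,0.02],[0,0,0],0.015]
    - [[0,0,0.035],[0,0,0],0.015]
    - [[0,0,0.035],[0,0,0],0.015]
    - [[0.005,-0.02,0.025],[0,0,0],0.015]
    - [[0.006,-0.037,0],[0,0,0],0.015]
    - [[0.006,-0.037,0],[0,0,0],0.015]
    - [[0.006,-0.037,0],[0,0,0],0.015]
    - [[0.006,-0.037,0],[0,0,0],0.015]
    - [[0.006,-0.037,0],[0,0,0],0.015]
    - [[0.006,-0.037,0],[0,0,-0.02],0.015]

```text
time: 22.43
tcp_pos: [0.5153, 0.0492, 0.1302]
tool_rot: [-3.142, 0.002, 3.077]
wrist_force: [1.0, 0.1, 0.1]
width: 0.0225
finger_force: 58.6
```

carry_out:
  series:
    - [[0.006,-0.037,0],[0,0,0],0.015]
    - [[0.006,-0.037,0],[0,0,0],0.015]
    - [[0.006,-0.037,0],[0,0,0],0.015]
    - [[0.005,-0.025,0],[0,0,0],0.015]
    - [[0,-0.01,-0.01],[0,0,0],0.015]
    - [[0,0,-0.02],[0,0,0],0.015]
    - [[0,0,0],[0,0,0],0.015]
    - [[0,0,0],[0,0,0],0.015]

```text
time: 23.1
tcp_pos: [0.5364, -0.0942, 0.0984]
tool_rot: [3.141, -0.003, 3.077]
wrist_force: [-0.2, 0.7, -1.0]
width: 0.0223
finger_force: 58.7
```

carry_out:
  series:
    - [[0.001,-0.002,-0.02],[0,0,0],0.015]
    - [[0,0,-0.02],[0,0,0],0.015]
    - [[0,0,-0.004],[0,0,0],0.015]
    - [[0,0,0],[0,0,0],0.015]
    - [[0,0,0],[0,0,0],0.015]

```text
time: 23.52
tcp_pos: [0.5392, -0.0965, 0.0559]
tool_rot: [-3.142, 0.0, 3.078]
wrist_force: [0.8, 0.0, -0.6]
width: 0.0227
finger_force: 58.6
```

carry_out:
  series:
    - [[0,0,-0.003],[0,0,0],0.015]
    - [[0,0,0],[0,0,0],0.015]
    - [[0,0,0],[0,0,0],0.04]
    - [[0,0,0],[0,0,0],0.04]
    - [[0,0,0],[0,0,0],0.04]
    - [[0,0,0.03],[0,0,0],0.04]
    - [[0,0,0.035],[0,0,0],0.0]
    - [[0,0,0.035],[0,0,0],0.0]
    - [[0,0,0.035],[0,0,0],0.0]
    - [[0,-0.01,0.035],[0,0,0],0.0]

```text
time: 24.35
tcp_pos: [0.5384, -0.1058, 0.224]
tool_rot: [3.141, -0.0, 3.078]
wrist_force: [0.7, 0.2, -0.2]
width: 0.0003
finger_force: 0.0
```

```bash
python3 - <<'E'
from fit import *
st(); crop("side",200,150,360,290,4,"s5")
print("tape",ray(T,(400/1.5625,192/1.5625),.048))
u=[.4875,-.1799,.0005,-.0651]
for n,y in(("L",.059),("R",-.059)):
  print(n)
  for th in(1.7,1.5,1.3,1.1,.9,.7,.5,.35,.2,.1,0):
    s,c=np.sin(th),np.cos(th)
    print(th,W(u,(.113-.117*c+.026*s+.011*s,y,.0505+.117*s+.026*c)).round(4))
E
```

```text
{'time': np.float64(24.45), 'q': array([-3.2280e-01,  2.8900e-01,  1.6232e+00, -7.0000e-04,  1.2170e+00,
       -1.8282e+00]), 'tcp_pos': array([ 0.5432, -0.1093,  0.2287]), 'tool_rot': array([-3.1378,  0.0118,  3.0765]), 'wrist_force': array([ 0.195 , -0.7854,  0.5125]), 'width': np.float64(0.0003), 'finger_force': np.float64(0.0)}
tape [0.72949    0.00859448 0.048     ]
L
1.7 [ 0.6558 -0.1317  0.1637]
1.5 [ 0.6327 -0.1302  0.1695]
1.3 [ 0.6084 -0.1287  0.1707]
1.1 [ 0.584  -0.1271  0.1671]
0.9 [ 0.5604 -0.1255  0.1588]
0.7 [ 0.5386 -0.1241  0.1463]
0.5 [ 0.5193 -0.1229  0.1299]
0.35 [ 0.5071 -0.1221  0.1155]
0.2 [ 0.497  -0.1214  0.0997]
0.1 [ 0.4916 -0.121   0.0886]
0 [ 0.4873 -0.1208  0.077 ]
R
1.7 [ 0.6481 -0.2495  0.1637]
1.5 [ 0.625  -0.248   0.1695]
1.3 [ 0.6008 -0.2464  0.1707]
1.1 [ 0.5764 -0.2448  0.1671]
0.9 [ 0.5528 -0.2433  0.1588]
0.7 [ 0.5309 -0.2419  0.1463]
0.5 [ 0.5117 -0.2406  0.1299]
0.35 [ 0.4994 -0.2398  0.1155]
0.2 [ 0.4893 -0.2391  0.0997]
0.1 [ 0.4839 -0.2388  0.0886]
0 [ 0.4797 -0.2385  0.077 ]
```

View pics/s5.png

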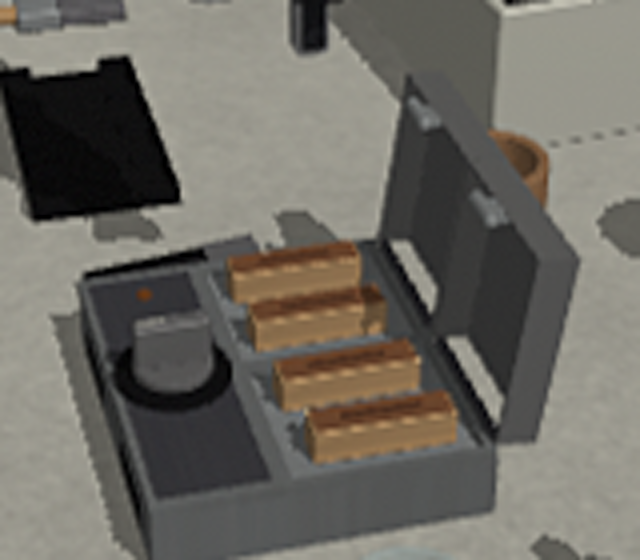

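All four blocks lie flat in the bays at (295,272), (318,317), (348,375) and (383,427). Next I go behind the left cover.

carry_out:
  series:
    - [[0.035,-0.006,0],[0,0,0],0.0]
    - [[0.037,-0.006,0],[0,0,0],0.0]
    - [[0.037,-0.006,0],[0,0,0],0.0]
    - [[0.03,-0.006,0],[0,0,0],0.0]
    - [[0,0,0],[0,0,0],0.0]
    - [[0,0,0],[0,0,0],0.0]

```text
time: 25.0
tcp_pos: [0.6781, -0.131, 0.2197]
tool_rot: [3.141, -0.003, 3.077]
wrist_force: [-0.3, 0.2, 0.4]
width: 0.0001
finger_force: 0.0
```

carry_out:
  series:
    - [[0,0,-0.03],[0,0,0],0.0]
    - [[0,0,-0.027],[0,0,0],0.0]
    - [[-0.01,0,0],[0,0,0],0.0]
    - [[-0.01,0,0],[0,0,0],0.0]
    - [[-0.012,0,0.002],[0,0,0],0.0]
    - [[-0.012,0.001,0.003],[0,0,0],0.0]
    - [[-0.012,0.001,0.001],[0,0,0],0.0]
    - [[-0.012,0.001,0],[0,0,0],0.0]
    - [[-0.012,0.001,-0.001],[0,0,0],0.0]
    - [[-0.012,0.001,-0.002],[0,0,0],0.0]

```text
time: 25.83
tcp_pos: [0.585, -0.1262, 0.1707]
tool_rot: [-3.141, 0.003, 3.077]
wrist_force: [0.7, -0.3, 0.7]
width: -0.0004
finger_force: 0.3
```

carry_out:
  series:
    - [[-0.012,0,-0.006],[0,0,0],0.0]
    - [[-0.012,0.001,-0.006],[0,0,0],0.0]
    - [[-0.011,0,-0.006],[0,0,0],0.0]
    - [[-0.011,0.001,-0.006],[0,0,0],0.0]
    - [[-0.01,0,-0.008],[0,0,0],0.0]
    - [[-0.009,0.001,-0.008],[0,0,0],0.0]
    - [[-0.007,0,-0.008],[0,0,0],0.0]
    - [[-0.006,0,-0.008],[0,0,0],0.0]

```text
time: 26.5
tcp_pos: [0.5072, -0.1231, 0.1133]
tool_rot: [-3.141, 0.002, 3.077]
wrist_force: [0.4, 1.4, 1.1]
width: -0.0
finger_force: 0.3
```

```bash
python3 - <<'E'
from h import *
st(); crop("side",200,130,360,270,4,"s6")
E
```

```text
{'time': np.float64(26.5), 'q': array([-3.7050e-01,  3.8950e-01,  1.8105e+00, -1.0000e-04,  9.3970e-01,
       -1.8762e+00]), 'tcp_pos': array([ 0.5072, -0.1231,  0.1133]), 'tool_rot': array([-3.1409e+00,  1.9000e-03,  3.0766e+00]), 'wrist_force': array([0.431 , 1.4376, 1.1202]), 'width': np.float64(-0.0), 'finger_force': np.float64(0.2944)}
```

View pics/s6.png

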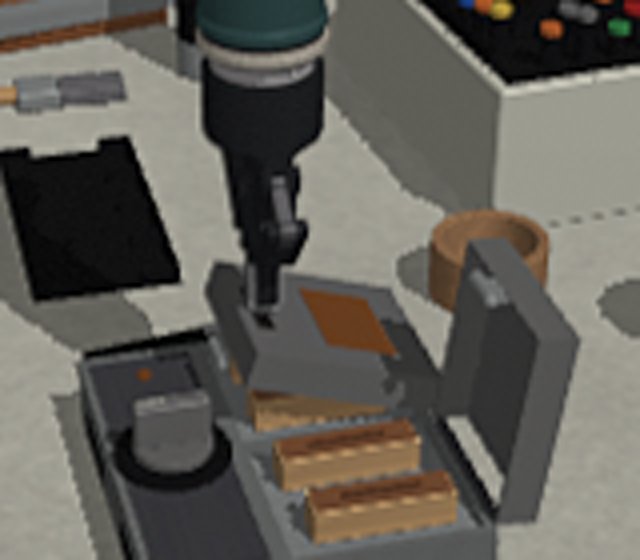

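The left cover is following the fingers at (265,320), about 0.35 rad open. I press on down.

carry_out:
  series:
    - [[-0.006,0,-0.008],[0,0,0],0.0]
    - [[-0.005,0.001,-0.008],[0,0,0],0.0]
    - [[-0.003,0,-0.008],[0,0,0],0.0]
    - [[-0.002,0,-0.007],[0,0,0],0.0]
    - [[-0.001,0,-0.005],[0,0,0],0.0]
    - [[0,0,-0.004],[0,0,0],0.0]
    - [[0,0,0],[0,0,0],0.0]

```text
time: 27.13
tcp_pos: [0.4906, -0.122, 0.0756]
tool_rot: [-3.141, -0.001, 3.077]
wrist_force: [-12.2, 4.2, 48.4]
width: -0.0001
finger_force: 24.4
```

carry_out:
  series:
    - [[0,0,0.01],[0,0,0],0.0]
    - [[0,0,0.035],[0,0,0],0.0]
    - [[0,0,0.035],[0,0,0],0.0]
    - [[0,0,0.035],[0,0,0],0.0]
    - [[0,0,0.035],[0,0,0],0.0]
    - [[0.025,-0.025,0],[0,0,0],0.0]
    - [[0.028,-0.026,0],[0,0,0],0.0]
    - [[0.028,-0.026,0],[0,0,0],0.0]
    - [[0.028,-0.026,0],[0,0,0],0.0]
    - [[0.03,-0.024,0],[0,0,0],0.0]

```text
time: 27.97
tcp_pos: [0.6308, -0.2505, 0.2214]
tool_rot: [-3.142, -0.001, 3.077]
wrist_force: [-0.2, -1.1, -0.9]
width: 0.0002
finger_force: 0.0
```

carry_out:
  series:
    - [[0.03,0,0],[0,0,0],0.0]
    - [[0.01,0,0],[0,0,0],0.0]
    - [[0,0,0],[0,0,0],0.0]
    - [[0,0,0],[0,0,0],0.0]

```text
time: 28.3
tcp_pos: [0.6695, -0.2485, 0.2208]
tool_rot: [3.141, -0.002, 3.078]
wrist_force: [-0.6, 1.0, 0.0]
width: -0.0002
finger_force: 0.0
```

carry_out:
  series:
    - [[0,0,-0.03],[0,0,0],0.0]
    - [[0,0,-0.028],[0,0,0],0.0]
    - [[-0.01,0,0],[0,0,0],0.0]
    - [[-0.01,0,0],[0,0,0],0.0]
    - [[-0.012,0,0.002],[0,0,0],0.0]
    - [[-0.012,0.001,0.003],[0,0,0],0.0]
    - [[-0.012,0.001,0.001],[0,0,0],0.0]
    - [[-0.012,0.001,0],[0,0,0],0.0]
    - [[-0.012,0.001,-0.001],[0,0,0],0.0]
    - [[-0.012,0.001,-0.002],[0,0,0],0.0]

```text
time: 29.13
tcp_pos: [0.5773, -0.2445, 0.1702]
tool_rot: [-3.14, 0.003, 3.077]
wrist_force: [-0.0, -0.6, -0.3]
width: 0.0001
finger_force: 0.3
```

carry_out:
  series:
    - [[-0.012,0,-0.006],[0,0,0],0.0]
    - [[-0.012,0.001,-0.006],[0,0,0],0.0]
    - [[-0.011,0,-0.006],[0,0,0],0.0]
    - [[-0.011,0.001,-0.006],[0,0,0],0.0]
    - [[-0.01,0,-0.008],[0,0,0],0.0]
    - [[-0.009,0.001,-0.008],[0,0,0],0.0]
    - [[-0.007,0,-0.008],[0,0,0],0.0]
    - [[-0.006,0,-0.008],[0,0,0],0.0]

```text
time: 29.8
tcp_pos: [0.4994, -0.2413, 0.1126]
tool_rot: [-3.14, 0.002, 3.077]
wrist_force: [-0.2, -0.2, 1.0]
width: 0.0002
finger_force: 0.3
```

carry_out:
  series:
    - [[-0.006,0,-0.008],[0,0,0],0.0]
    - [[-0.005,0.001,-0.008],[0,0,0],0.0]
    - [[-0.003,0,-0.008],[0,0,0],0.0]
    - [[-0.002,0,-0.007],[0,0,0],0.0]
    - [[0,0,-0.005],[0,0,0],0.0]
    - [[0,0,-0.003],[0,0,0],0.0]
    - [[0,0,0],[0,0,0],0.0]

```text
time: 30.38
tcp_pos: [0.4831, -0.24, 0.0757]
tool_rot: [-3.141, -0.002, 3.078]
wrist_force: [-13.0, 5.4, 45.3]
width: -0.0002
finger_force: 22.8
```

carry_out:
  series:
    - [[0,0,0.015],[0,0,0],0.0]
    - [[0,0,0.035],[0,0,0],0.03]
    - [[-0.015,0.02,0.01],[0,0,0],0.045]
    - [[-0.02,0.022,0],[0,0,0],0.045]
    - [[-0.018,0.02,0],[0,0,0],0.045]
    - [[0,0,0],[0,0,0],0.045]
    - [[0,0,0],[0,0,0],0.045]

```text
time: 30.97
tcp_pos: [0.4299, -0.177, 0.1318]
tool_rot: [3.141, -0.001, 3.078]
wrist_force: [-0.6, -0.1, 0.3]
width: 0.0452
finger_force: 0.0
```

```bash
python3 - <<'E'
from h import *
st(); crop("side",200,130,360,270,4,"s7")
E
```

```text
{'time': np.float64(30.9667), 'q': array([-5.3910e-01,  2.9380e-01,  1.9098e+00, -2.0000e-04,  9.3940e-01,
       -2.0461e+00]), 'tcp_pos': array([ 0.4299, -0.177 ,  0.1318]), 'tool_rot': array([ 3.1411e+00, -1.2000e-03,  3.0779e+00]), 'wrist_force': array([-0.596 , -0.1092,  0.2782]), 'width': np.float64(0.0452), 'finger_force': np.float64(0.0)}
```

View pics/s7.png

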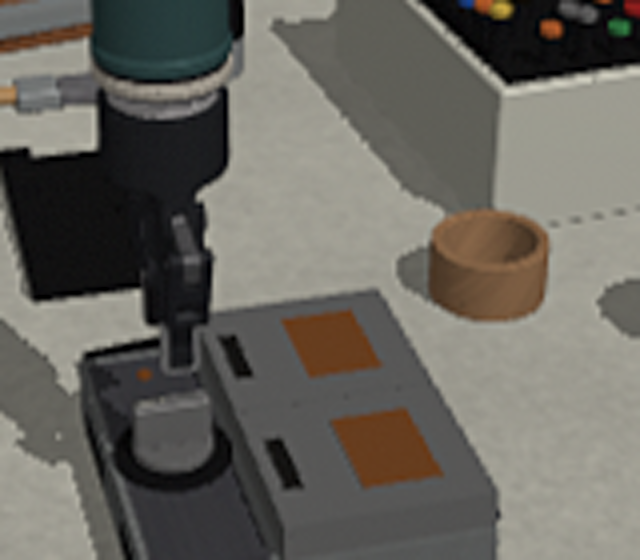

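Both covers are shut flush (330,345)/(385,448), and the gripper is above the dial bar (172,420).

carry_out:
  series:
    - [[-0.001,0,-0.03],[0,0,0],0.045]
    - [[0,0,-0.02],[0,0,0],0.045]
    - [[0,0,-0.009],[0,0,0],0.045]
    - [[0,0,0],[0,0,0],0.03]
    - [[0,0,0],[0,0,0],0.0]
    - [[0,0,0],[0,0,0],0.0]
    - [[0,0,0],[0,0,0],0.0]
    - [[0,0,0],[0,0,0],0.0]
    - [[0,0,0],[0,0,0],0.0]
  squeeze: 50

```text
time: 31.77
tcp_pos: [0.4307, -0.1772, 0.0737]
tool_rot: [3.14, 0.001, 3.075]
wrist_force: [3.4, 6.3, -7.0]
width: 0.0131
finger_force: 50.5
```

carry_out:
  series:
    - [[0,0,0],[0,0,-0.1],0.0]
    - [[0,0,0],[0,0,-0.1],0.0]
    - [[0,0,0],[0,0,-0.1],0.0]
    - [[0,0,0],[0,0,-0.1],0.0]
    - [[0,0,0],[0,0,-0.1],0.0]
    - [[0,0,0],[0,0,-0.1],0.0]
    - [[0,0,0],[0,0,-0.1],0.0]
    - [[0,0,0],[0,0,-0.1],0.0]
    - [[0,0,0],[0,0,-0.1],0.0]
    - [[0,0,0],[0,0,-0.1],0.0]

```text
time: 32.6
tcp_pos: [0.4297, -0.1786, 0.0737]
tool_rot: [-3.14, 0.0, 2.073]
wrist_force: [-2.2, -2.7, -6.7]
width: 0.0129
finger_force: 50.7
```

carry_out:
  series:
    - [[0,0,0],[0,0,-0.1],0.0]
    - [[0,0,0],[0,0,-0.1],0.0]
    - [[0,0,0],[0,0,-0.1],0.0]
    - [[0,0,0],[0,0,-0.1],0.0]
    - [[0,0,0],[0,0,-0.1],0.0]
    - [[0,0,0],[0,0,-0.1],0.0]
    - [[0,0,0],[0,0,-0.1],0.0]
    - [[0,0,0],[0,0,-0.1],0.0]
    - [[0,0,0],[0,0,-0.1],0.0]
    - [[0,0,0],[0,0,-0.1],0.0]

```text
time: 33.43
tcp_pos: [0.4278, -0.1784, 0.0736]
tool_rot: [-3.138, 0.002, 1.073]
wrist_force: [-8.3, -4.0, -1.3]
width: 0.013
finger_force: 51.5
```

carry_out:
  series:
    - [[0,0,0],[0,0,-0.1],0.0]
    - [[0,0,0],[0,0,-0.1],0.0]
    - [[0,0,0],[0,0,-0.1],0.0]
    - [[0,0,0],[0,0,-0.1],0.0]
    - [[0,0,0],[0,0,-0.1],0.0]
    - [[0,0,0],[0,0,-0.08],0.0]
    - [[0,0,0],[0,0,-0.08],0.0]
    - [[0,0,0],[0,0,0],0.0]

```text
time: 34.1
tcp_pos: [0.4271, -0.1775, 0.0737]
tool_rot: [-3.139, 0.005, 0.417]
wrist_force: [-8.1, -0.5, 2.6]
width: 0.0128
finger_force: 64.6
```

```bash
python3 -c "
from h import *
print(get_state()['ft_torque']); st()"
```

```text
[0.07891778 1.22263134 1.48011394]
{'time': np.float64(34.1), 'q': array([-0.5416,  0.3887,  1.9662, -0.0032,  0.7916,  0.6143]), 'tcp_pos': array([ 0.4271, -0.1775,  0.0737]), 'tool_rot': array([-3.1389,  0.0047,  0.4171]), 'wrist_force': array([-8.1157, -0.4873,  2.5524]), 'width': np.float64(0.0128), 'finger_force': np.float64(64.5917)}
```

carry_out:
  series:
    - [[0,0,0],[0,0,0],0.0]
    - [[0,0,0],[0,0,0.04],0.0]
    - [[0,0,0],[0,0,0],0.036]
    - [[0,0,0],[0,0,0],0.036]
    - [[0,0,0],[0,0,0],0.036]
    - [[0,0,0.03],[0,0,0],0.036]
    - [[0,0,0.035],[0,0,0],0.036]
    - [[0,0.03,0.02],[0,0,0],0.036]
    - [[0,0.04,0],[0,0,0],0.036]
    - [[0,0.04,0],[0,0,0],0.036]

```text
time: 34.93
tcp_pos: [0.4325, -0.0683, 0.1606]
tool_rot: [3.137, -0.005, 0.453]
wrist_force: [1.5, 1.0, 0.4]
width: 0.0359
finger_force: 0.0
```

carry_out:
  series:
    - [[0,0.04,0],[0,0,0],0.036]
    - [[0,0.04,0],[0,0,0],0.036]
    - [[0,0.03,0],[0,0,0],0.036]
    - [[0,0,0],[0,0,0],0.036]
    - [[0,0,0],[0,0,0],0.036]
    - [[0,0,0],[0,0,0],0.036]

```text
time: 35.43
tcp_pos: [0.4307, 0.0418, 0.1586]
tool_rot: [3.141, -0.001, 0.458]
wrist_force: [0.5, -0.7, -0.3]
width: 0.0359
finger_force: 0.0
```

```bash
python3 - <<'E'
from h import *
st(); c=capture("top"); S=capture("side")
a=cv2.resize(c["image"][130:260,260:390,::-1],(400,400),interpolation=cv2.INTER_CUBIC)
b=cv2.resize(S["image"][170:300,210:340,::-1],(400,400),interpolation=cv2.INTER_CUBIC)
cv2.imwrite("pics/end.png",np.hstack([a,b]))
E
```

```text
{'time': np.float64(35.4333), 'q': array([-6.3000e-02,  2.0950e-01,  1.9461e+00, -3.0000e-04,  9.8460e-01,
        1.0504e+00]), 'tcp_pos': array([0.4307, 0.0418, 0.1586]), 'tool_rot': array([ 3.1407e+00, -1.1000e-03,  4.5760e-01]), 'wrist_force': array([ 0.5086, -0.7084, -0.2706]), 'width': np.float64(0.0359), 'finger_force': np.float64(0.0)}
```

View pics/end.png

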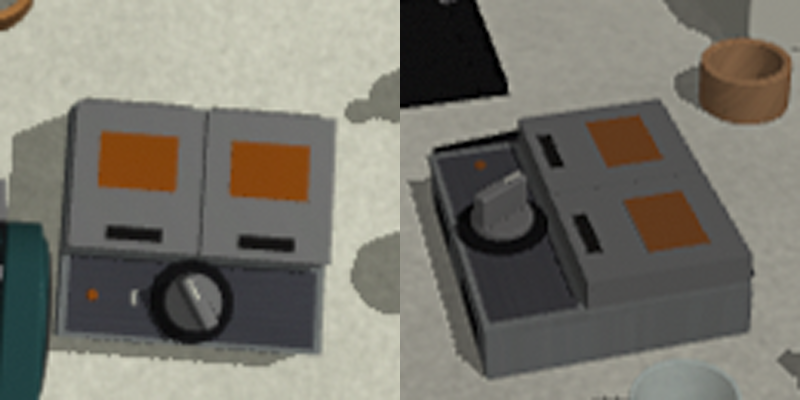

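The dial bar (198,300) sits about 27° off the unit's x axis, which matches the clockwise stop, and both covers are shut. I'm handing in.

```bash
python3 -c "
from plant import *
print(job_done())"
```

```text
the job is handed in; nothing more can be done
None
```

The job is handed in (no verdict was returned): all four blocks lie flat in the bays, both covers are latched shut, and the dial is at its clockwise stop after being turned off first.

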